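# Centre a culture dish and thread the cross rod over it

### The arm

A 7-joint arm with a two-finger parallel gripper is mounted at the origin on the work surface. World frame = base frame: x ahead of the robot, y to its left, z up, the work surface at z = 0. Lengths are in m, angles in rad, forces in N, time in s.
With the tool pointing down it reaches from about 0.425 to 0.925 m from the base axis. Payload 6.8 kg.
Tool frame: the origin (TCP) lies between the finger pads; the fingertips stand 22 mm ahead of it and the grasp point (between the pads) lies 3 mm ahead of it; z points along the fingers, y is the line along which they close (so a half turn about z gives the same grasp; the last joint's range is limited). The gripper opens to 88 mm and grips with 3 to 60 N. Pads are 20 mm wide; open, the fingers measure 115 mm over their backs; the gripper's body (75 mm by 178 mm) begins 61 mm behind the grasp point.
Start: joints at [-1.262, 0.477, 0.022, 1.555, -0.011, 1.109, -0.083], TCP at [0.273, 0.617, 0.245] pointing down, gripper open.
Joint ranges: [-2.96, 2.96], [-0.34, 2.1], [-1.41, 1.46], [0.24, 2.44], [-1.37, 4.51], [0.17, 1.92], [-2.96, 2.96]. Speed limits (rad/s): [2.39, 2.39, 3.14, 3.14, 3.14, 3.14, 3.14].

### API

Orientations are given as a rotation vector (axis times angle).
In Python, from rig import arm, cams gives the robot as it stands. The module is installed in compiled form; this text tells all that it offers.
- The arm moves only by the tool arm_command, never from a script. Its argument "targets" is a list of rows, each a list of 2 entries, a list of its own where there are three numbers: the shift along the tool's x, y, z in mm, then the turn about the tool's z in degrees. A call has 1 to 5 rows; each row shifts and turns the commanded pose from where the row before left it, along the tool's axes as they then stand; what a row does not reach is not made up. A row lasts 1/10 s, in which the tool goes at most 50 mm and 8.59 degrees, less where a joint would pass 70% of its speed; a pose out of reach is approached as far as the arm can. A call is refused whole if a number of a shift passes 50 or a number of a turn 8.59, either way. A call with a gripper value outside its range is refused whole. "jaw" is the closure, from 0 (fully open) to 1 (shut), set as the call begins (left out, the last holds). The fingers move at their own pace and stop on an object; the grip force is fixed at half the most. Time passes only in rows, so rows that do not move let the fingers close. It gives the time, the measured TCP pose, the force, the opening and the grip force at its end, in the units of the state.
- arm.get_obs(): the state, without advancing time (a new reading comes with each control period).
- cams.read_camera(name): name is "scene" or "top" or "wrist"; returns a dict with "pixels" (400x640x3 uint8, red, green, blue), "camera_matrix" (3x3 intrinsics, pixels), "k1" (the pictures are not rectified: a ray, as slopes to the right and down, at radius r is drawn at 1 + k1 r^2 times it, then the intrinsics apply), "cam_to_world" (4x4, takes a point from camera to world coordinates); the wrist camera has in their place "mount" (4x4, takes a point from camera to tool coordinates, whose origin is the TCP and whose axes are the flange's). Camera axes: x right, y down, z forward; pixel columns grow to the right and rows downward; lengths in m; the calibration is good to about 2 mm. A picture is of the moment at which its call begins: read the wrist's pose just before it. There is no depth.
- arm.close_job(): hands the job in; it is judged then, once.
The state is a dict: "clock": time; "joints": joint angles; "qvel": joint speeds; "effort": joint torques, N m; "ee_pos": TCP position; "tool_rot": TCP orientation; "ft_force": force on the tool from outside, world axes, zero at the start; "ft_torque": the same for the moment, N m; "gripper_width": opening from 0.0 (shut) to 1.0 (fully open); "finger_force": force on a finger pad.
Only numpy, scipy, OpenCV 4.12 (cv2) and the standard library are available. Lean on these libraries where they do the work, as an engineer would, in place of code of your own. Each camera call takes 0.05 s, during which the arm holds its last target. There are 200 camera calls.

### The job

Set the small round culture dish gently on the stage plate, centred between the two low stops, and let go of it. Then take the cross rod from its cradle and thread it through both upright eyes of the stage frame, first the eye nearer the cradle and then the far one, until its tip stands clearly out of the far eye while the handle stays clear of the near eye. Finish still gripping the rod, holding it still, level and not wedged in the eyes; leave the dish centred and the jar, bottle and tip box where they are.

Things in the scene. Friction and masses are not known exactly. Their poses are not given: they have to be found in the camera images.
- frame: Stage frame fixed to the bench: aluminium base plate 120 (x) x 190 (y) x 20 mm high, its top the stage, with two dark upright eye plates, each 36 (x) x 14 (y) mm, up to 90 mm above the bench (screw head to 94), centred at y = -58 mm (near eye, nearer the cradle) and +58 mm (far eye). Origin: centre of the underside, on the bench. y runs along the eyes' common axis, near to far; z up.
- stage_centre (a point): Centre of the stage, on the plate's top, 20 mm above the bench and straight above the frame's origin; same axes. Two low dark stop strips, 22 (x) x 6 (y) x 8 mm high, stand at y = +27 and -27 mm from it, leaving 48 mm free between; along x the stage is open to 60 mm either side. Black lines on the plate point at it along x.
- eye_near (a point): Centre of the round hole in the eye plate nearer the cradle, 72 mm above the bench, half-way through the 14 mm plate. Hole diameter 14 mm, along the frame's y axis; brass flange round it.
- eye_far (a point): Centre of the equal hole in the other eye plate, 116 mm further along the frame's y axis.
- dish_centre (a point): The closed culture dish, a flat round disc 40 mm in diameter and 14 mm high, 30 g, standing on the bench; this point is its centre, 7 mm above its underside. The taller round thing near it is a jar (42 mm wide, 58 mm high), to be left alone; the two may have swapped places.
- cradle: Fixed grey cradle on the bench, 44 (x) x 180 mm (y), at most 40 mm high, in which the rod lies along the cradle's y axis. Origin: on the bench under its middle. One rest holds the handle's front end, the other the rod near its tip; the handle stands free on both sides behind the first rest. The rod is lifted straight up out of it.
- rod_grip (a point): Centre of the cross rod's square black handle, 16 x 16 mm in section and 60 mm long, at the start 35 mm above the bench, on the rod's axis. Its y axis runs along the rod towards the tip, z up. Lift by the handle; the front 10 mm of it are in the cradle's rest. The whole rod weighs about 70 g.
- rod_heel (a point): Where the steel shank leaves the handle, 30 mm along the rod's y axis from the handle's centre. From here to the tip the shank is round, 10 mm in diameter and 190 mm long.
- rod_tip (a point): The rounded tip of the rod, 220 mm along its y axis from the handle's centre.
- jar_mid (a point): Bystander: small jar with a blue cap, 42 mm in diameter and 58 mm high; this point is its centre.
- tipbox: Bystander: pipette tip box, 85 (x) x 125 (y) x 63 mm high; origin at the centre of its underside.
- bottle: Bystander: white bottle, 72 mm in diameter and 150 mm high; origin at the centre of its underside.

How it is judged:
By the outcome, as a careful person would: the job done as asked, in the order asked, and still so for the second after the job is handed in, while the arm keeps its last pose, push and grip.
It also fails if it takes over 67 s, if anything falls off the work surface, if the arm or the gripper's body presses on something with over 40 N, if the wrist force passes 120 N, or if a joint passes its speed limit or range.

## Working session

There is one attempt and no reset: what is moved stays moved. The work goes in short steps, Python scripts to look and compute and a tool call to move; the robot and the scene stay as the last step left them, time stands still between calls to the robot, and variables do not carry over. Pictures are saved under pics/ and viewed, at most 10 in all, crops included, and the job is handed in when it is done.

Besides the shell and the picture viewer there is one more tool, called after "Request:" by a JSON object that holds its "fn" and its "kwargs". arm_command: Moves the arm, as the interface text tells. Its arguments: {"type":"object","properties":{"targets":{"type":"array"},"jaw":{"type":"number"}},"required":["targets"]}

```bash
mkdir -p pics; cat > h.py <<'E'
import numpy as np, cv2
from scipy.spatial.transform import Rotation as R
from rig import arm, cams
def shot(name):
    o=arm.get_obs(); c=cams.read_camera(name); c['obs']=o
    if name=='wrist':
        T=np.eye(4);T[:3,:3]=R.from_rotvec(o['tool_rot']).as_matrix();T[:3,3]=o['ee_pos'];c['cam_to_world']=T@np.array(c['mount'])
    c['cam_to_world']=np.array(c['cam_to_world']);c['K']=np.array(c['camera_matrix']);return c
def save(c,fn): cv2.imwrite(fn,c['pixels'][:,:,::-1])
def dirs(c,uv):
    uv=np.atleast_2d(np.array(uv,float)).reshape(-1,1,2)
    p=cv2.undistortPointsIter(uv,c['K'],np.array([c['k1'],0,0,0.]),None,None,(3,50,1e-10)).reshape(-1,2)
    return np.c_[p,np.ones(len(p))]@c['cam_to_world'][:3,:3].T
def onz(c,uv,z):
    d=dirs(c,uv);o=c['cam_to_world'][:3,3];return o+d*((z-o[2])/d[:,2])[:,None]
def proj(c,P):
    T=np.linalg.inv(c['cam_to_world']);p=np.atleast_2d(P)@T[:3,:3].T+T[:3,3];s=p[:,:2]/p[:,2:];s=s*(1+c['k1']*(s**2).sum(1))[:,None]
    return s@c['K'][:2,:2].T+c['K'][:2,2]
E
python3 - <<'E'
from h import *
for n in ('scene','top','wrist'):
    c=shot(n);save(c,f'pics/{n}0.png');print(n,c['K'].round(1).tolist(),c['k1'],c['cam_to_world'].round(3).tolist())
print(c['mount']);print(c['obs'])
E
```

```text
scene [[366.2, 0.0, 313.6], [0.0, 366.2, 198.3], [0.0, 0.0, 1.0]] -0.03236338701231742 [[-0.662, 0.503, -0.556, 1.122], [0.749, 0.421, -0.512, 0.483], [-0.023, -0.755, -0.655, 0.687], [0.0, 0.0, 0.0, 1.0]]
top [[378.3, 0.0, 321.3], [0.0, 378.3, 195.1], [0.0, 0.0, 1.0]] -0.049899291681535174 [[-0.015, -0.985, 0.174, 0.452], [-0.999, 0.022, 0.035, 0.001], [-0.038, -0.173, -0.984, 1.119], [0.0, 0.0, 0.0, 1.0]]
wrist [[275.8, 0.0, 320.0], [0.0, 275.8, 197.8], [0.0, 0.0, 1.0]] 0.00934545056574818 [[0.404, 0.876, 0.263, 0.201], [0.915, -0.386, -0.117, 0.649], [-0.001, 0.288, -0.958, 0.384], [0.0, 0.0, 0.0, 1.0]]
[[ 1.41379194e-03 -9.57805934e-01 -2.87412237e-01  7.89356707e-02]
 [ 9.99998739e-01  1.14621265e-03  1.09926034e-03  2.55256919e-05]
 [-7.23442537e-04 -2.87413429e-01  9.57806347e-01 -1.40340938e-01]
 [ 0.00000000e+00  0.00000000e+00  0.00000000e+00  1.00000000e+00]]
{'clock': 0.1, 'joints': array([-1.26210503,  0.47771833,  0.02234731,  1.55628845, -0.01148223,
        1.10931072, -0.08309816]), 'qvel': array([-0.000618  , -0.00274904,  0.00093091, -0.00251263, -0.00131417,
       -0.00109938,  0.00117247]), 'effort': array([ 3.98025586e-03, -5.84082663e+01,  1.53977204e+00, -2.73312467e+01,
       -5.42697043e-02,  1.31502308e-02,  2.35642511e-05]), 'ee_pos': array([0.27307713, 0.61676786, 0.2438055 ]), 'tool_rot': array([-6.49883991e-01, -3.07343457e+00,  2.48817335e-03]), 'ft_force': array([0.43924534, 0.21466541, 0.3073297 ]), 'ft_torque': array([ 0.03622243, -0.02677959,  0.00622957]), 'finger_force': 0.0, 'gripper_width': 0.9993475765514174}
```

View pics/top0.png

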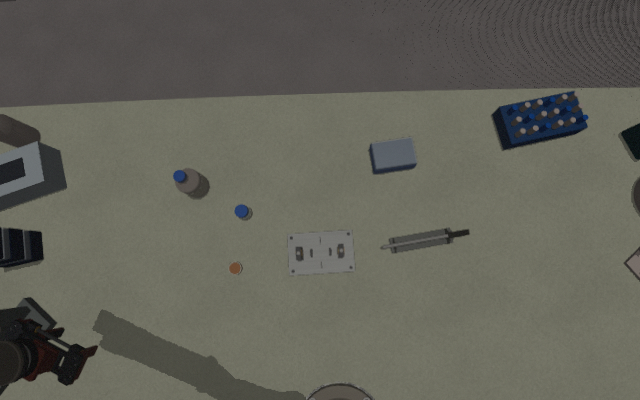

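View pics/scene0.png

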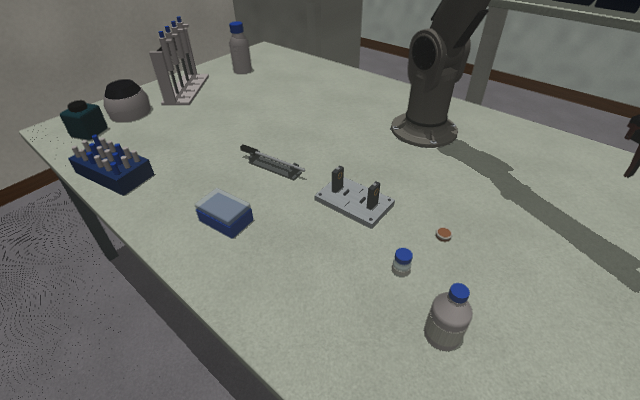

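The top view shows the dish (orange) at about (235,268), the jar at (242,211) and the frame at about (321,253). The eyes are at (341,251) near and (299,253) far. The rod runs from its handle at (468,232) to its tip at (385,247). The scene view agrees.

```bash
python3 - <<'E'
from h import *
c=shot('top')
p=lambda n,uv,z:print(n,(onz(c,uv,z)*1000).round(0).tolist())
p('dish',[235,268],.014);p('jar',[242,211],.058);p('frame corners',[[289,233],[354,230],[355,274],[289,276]],.02)
p('eyes',[[341,251],[299,253]],.09);p('handle end, tip',[[468,232.5],[384,247]],.035);p('bottle',[180,176],.15);p('box',[[372,143],[413,140],[415,166]],.063)
o=arm.get_obs();print(R.from_rotvec(o['tool_rot']).as_matrix().round(3))
hsv=cv2.cvtColor(c['pixels'],cv2.COLOR_RGB2HSV);m=cv2.inRange(hsv,(3,90,60),(20,255,255));m[300:]=0
print(cv2.connectedComponentsWithStats(m)[2:])
E
```

```text
dish [[437.0, 294.0, 14.0]]
jar [[598.0, 266.0, 58.0]]
frame corners [[536.0, 136.0, 20.0], [541.0, -53.0, 20.0], [416.0, -53.0, 20.0], [413.0, 136.0, 20.0]]
eyes [[480.0, -13.0, 90.0], [476.0, 100.0, 90.0]]
handle end, tip [[526.0, -376.0, 35.0], [490.0, -136.0, 35.0]]
bottle [[683.0, 414.0, 150.0]]
box [[788.0, -111.0, 63.0], [795.0, -230.0, 63.0], [717.0, -231.0, 63.0]]
[[-0.914  0.405 -0.   ]
 [ 0.405  0.914 -0.001]
 [-0.    -0.001 -1.   ]]
(array([[     0,      0,    640,    400, 255902],
       [   301,    250,      1,      4,      4],
       [   229,    263,     11,     11,     94]], dtype=int32), array([[319.53155505, 199.47407211],
       [301.        , 251.5       ],
       [234.38297872, 267.87234043]]))
```

Request:
{"fn": "arm_command", "kwargs": {"targets": [[[-35,-29,0],0],[[-35,-29,0],0],[[-35,-29,0],0],[[-35,-29,0],0],[[-35,-29,0],0]], "jaw": 0}}

```text
clock: 0.7
ee_pos: [0.3751, 0.412, 0.2446]
tool_rot: [0.65, 3.074, -0.0]
ft_force: [0.7, -0.8, -0.1]
gripper_width: 0.999
finger_force: 0.0
```

Request:
{"fn": "arm_command", "kwargs": {"targets": [[[-35,-29,0],0],[[-35,-29,0],0],[[-35,-29,0],0],[[0,0,10],8.1],[[0,0,10],8.1]]}}

```text
clock: 1.2
ee_pos: [0.4365, 0.2899, 0.2248]
tool_rot: [1.091, 2.946, 0.001]
ft_force: [-0.6, 0.5, 0.5]
gripper_width: 1.003
finger_force: 0.0
```

Request:
{"fn": "arm_command", "kwargs": {"targets": [[[0,0,10],8.1],[[0,0,10],8.1],[[0,0,0],8.1],[[0,0,0],8.1],[[0,0,0],8.1]]}}

```text
clock: 1.7
ee_pos: [0.4353, 0.2916, 0.2045]
tool_rot: [-2.039, -2.39, 0.001]
ft_force: [-0.3, 0.2, 0.2]
gripper_width: 1.003
finger_force: 0.0
```

Request:
{"fn": "arm_command", "kwargs": {"targets": [[[0,0,0],8.1],[[0,0,0],0],[[0,0,0],0]]}}

```text
clock: 2.0
ee_pos: [0.4352, 0.2918, 0.2046]
tool_rot: [2.191, 2.251, -0.0]
ft_force: [0.4, -0.5, -0.4]
gripper_width: 0.999
finger_force: 0.0
```

```bash
python3 - <<'E'
from h import *
c=shot('wrist');o=c['obs'];save(c,'pics/w1.png');M=R.from_rotvec(o['tool_rot']).as_matrix()
print(o['ee_pos'],M.round(4),o['joints'].round(2))
hsv=cv2.cvtColor(c['pixels'],cv2.COLOR_RGB2HSV);m=cv2.inRange(hsv,(3,90,50),(20,255,255))
n,l,s,ct=cv2.connectedComponentsWithStats(m)
for i in range(1,n):
    if s[i,4]>200:
        P=onz(c,ct[i],.014)[0];print(s[i],P,'tool',((P-o['ee_pos'])@M*1000).round(1))
E
```

```text
[0.43522822 0.29181981 0.20461919] [[-2.700e-02  9.996e-01 -1.000e-04]
 [ 9.996e-01  2.700e-02 -1.000e-04]
 [-1.000e-04 -1.000e-04 -1.000e+00]] [-0.98  0.28  0.33  1.97 -0.11  0.9  -0.57]
[310 167  27  26 539] [0.43895605 0.29574585 0.014     ] tool [  3.8   3.8 190.6]
```

View pics/w1.png

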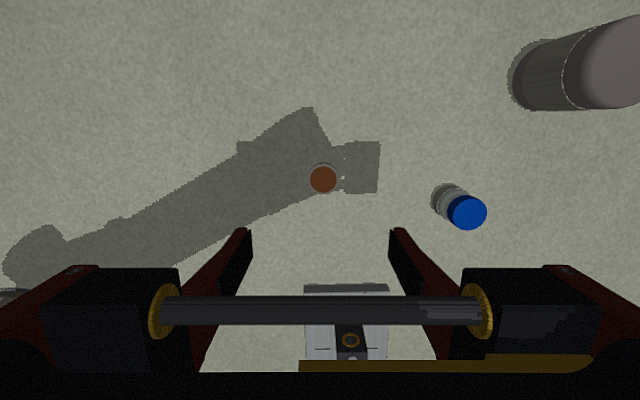

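The wrist view shows the orange dish at (323,180), just ahead of the tool and between the fingers. The jar is at (467,212), clear to the right.

Request:
{"fn": "arm_command", "kwargs": {"targets": [[[4,4,40],0],[[0,0,45],0],[[0,0,45],0],[[0,0,30],0],[[0,0,18],0]]}}

```text
clock: 2.55
ee_pos: [0.438, 0.295, 0.024]
tool_rot: [-2.192, -2.25, 0.005]
ft_force: [0.2, 0.4, 0.3]
gripper_width: 1.0
finger_force: 0.0
```

Request:
{"fn": "arm_command", "kwargs": {"targets": [[[0,0,0],0],[[0,0,0],0]]}}

```text
clock: 2.75
ee_pos: [0.4393, 0.2957, 0.0266]
tool_rot: [-2.194, -2.248, 0.001]
ft_force: [0.1, -0.3, 0.4]
gripper_width: 0.997
finger_force: 0.0
```

Request:
{"fn": "arm_command", "kwargs": {"targets": [[[0,0,0],0],[[0,0,0],0],[[0,0,0],0],[[0,0,0],0],[[0,0,0],0]], "jaw": 1}}

```text
clock: 3.25
ee_pos: [0.4393, 0.2959, 0.0269]
tool_rot: [-2.196, -2.247, -0.001]
ft_force: [0.3, -0.2, 0.8]
gripper_width: 0.583
finger_force: 0.0
```

Request:
{"fn": "arm_command", "kwargs": {"targets": [[[0,0,0],0],[[0,0,0],0],[[0,0,0],0],[[0,0,0],0],[[0,0,0],0]]}}

```text
clock: 3.75
ee_pos: [0.4393, 0.2959, 0.0267]
tool_rot: [-2.196, -2.247, -0.0]
ft_force: [-1.3, 0.0, 2.1]
gripper_width: 0.444
finger_force: 30.0
```

Request:
{"fn": "arm_command", "kwargs": {"targets": [[[0,0,-20],0],[[0,0,-45],0],[[0,0,-50],0],[[0,0,-50],0],[[0,0,-48],0]]}}

```text
clock: 4.25
ee_pos: [0.439, 0.2954, 0.2417]
tool_rot: [2.196, 2.247, 0.0]
ft_force: [0.3, 0.5, 0.4]
gripper_width: 0.448
finger_force: 30.0
```

Request:
{"fn": "arm_command", "kwargs": {"targets": [[[-40,4,0],0],[[-45,4,0],0],[[-45,4,0],0],[[-45,4,0],0],[[-45,4,0],0]]}}

```text
clock: 4.75
ee_pos: [0.464, 0.0745, 0.2396]
tool_rot: [-2.195, -2.247, -0.001]
ft_force: [0.7, 0.2, -0.4]
gripper_width: 0.443
finger_force: 30.0
```

Request:
{"fn": "arm_command", "kwargs": {"targets": [[[-45,4,0],0],[[-45,4,0],0],[[-37,0,0],0],[[0,0,0],0],[[0,0,0],0]]}}

```text
clock: 5.25
ee_pos: [0.475, -0.051, 0.2395]
tool_rot: [-2.198, -2.244, 0.0]
ft_force: [-0.2, 0.2, -1.3]
gripper_width: 0.449
finger_force: 30.0
```

```bash
python3 - <<'E'
from h import *
c=shot('wrist');o=c['obs'];save(c,'pics/w2.png')
print(o['ee_pos'],o['tool_rot'],o['joints'].round(2),o['gripper_width'],o['finger_force'])
E
```

```text
[ 0.47497865 -0.05098071  0.23950982] [-2.19804215e+00 -2.24411824e+00  5.74765160e-06] [-0.54  0.16  0.58  2.05 -0.11  0.96  0.12] 0.44944249529355845 30.00003755092621
```

View pics/w2.png

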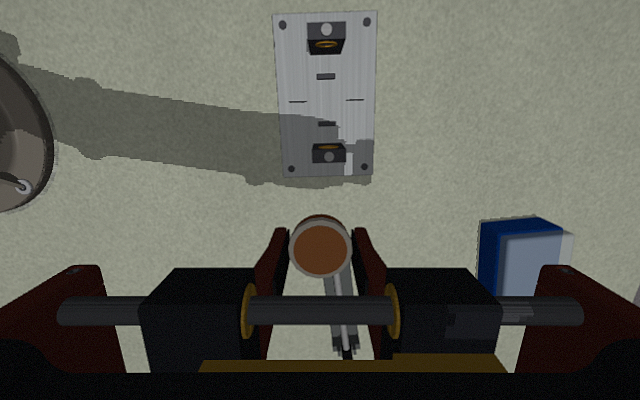

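The dish is well held at (320,247). The plate's corner screws are at about (283,25), (367,22), (291,169) and (364,167). The eye-plate screw heads are at (326,29) for the far eye and (329,156) for the near one.

```bash
cat >> h.py <<'E'
def blob(c,u,v,r=7,dark=True):
    g=cv2.cvtColor(c['pixels'],cv2.COLOR_RGB2GRAY)[v-r:v+r+1,u-r:u+r+1]
    t,m=cv2.threshold(cv2.resize(g,None,fx=4,fy=4,interpolation=cv2.INTER_CUBIC),0,255,cv2.THRESH_OTSU+(1 if dark else 0))
    n,l,s,ct=cv2.connectedComponentsWithStats(m);k=l[(4*r+2)-3:(4*r+2)+4,(4*r+2)-3:(4*r+2)+4];k=k[k>0]
    i=np.bincount(k).argmax() if len(k) else 0
    return (ct[i]+.5)/4-.5+[u-r,v-r], s[i,4]/16
E
python3 - <<'E'
from h import *
c=shot('wrist');o=c['obs'];M=R.from_rotvec(o['tool_rot']).as_matrix()
b=[blob(c,*p) for p in [(283,25),(367,22),(291,169),(364,167)]];print(b)
P=onz(c,[x[0] for x in b],.02);ctr=P.mean(0)
ax=(P[0]+P[1]-P[2]-P[3])/2;print(P*1000,ctr*1000,'yaw',np.degrees(np.arctan2(ax[1],ax[0])),np.linalg.norm(P[0]-P[2]),np.linalg.norm(P[1]-P[3]),np.linalg.norm(P[1]-P[0]))
e=[blob(c,326,29,dark=False),blob(c,329,156,dark=False)];print(e)
E=onz(c,[x[0] for x in e],.094);print('eyes',E*1000,E.mean(0),'yaw',np.degrees(np.arctan2(*(E[0]-E[1])[[1,0]])),np.linalg.norm(E[0]-E[1]))
hsv=cv2.cvtColor(c['pixels'],cv2.COLOR_RGB2HSV);m=cv2.inRange(hsv,(3,90,50),(20,255,255));n,l,s,ct=cv2.connectedComponentsWithStats(m);i=1+s[1:,4].argmax()
D=onz(c,ct[i],o['ee_pos'][2]-.0127)[0];print(s[i],'dish tool',(D-o['ee_pos'])@M*1000)
for n_,q in (('plate',ctr),('eyes',E.mean(0))):print(n_,'rel dish tool',((q-D)@M*1000).round(1))
print('tool yaw',np.degrees(np.arctan2(M[1,0],M[0,0])))
E
```

```text
[(array([282.39280021,  25.88297024]), np.float64(58.8125)), (array([366.7176501 ,  23.03493789]), np.float64(60.375)), (array([290.88653846, 169.38055556]), np.float64(36.5625)), (array([363.88575731, 167.41286575]), np.float64(36.3125))]
[[427.97674168 125.74627456  20.        ]
 [524.19893514 130.93228308  20.        ]
 [436.64803596 -40.20926587  20.        ]
 [532.82498387 -35.21764161  20.        ]] [480.41217416  45.31291254  20.        ] yaw 92.98149276969413 0.1661819266422359 0.1663736944069489 0.09636184513390647
[(array([326.38779814,  30.44888016]), np.float64(107.4375)), (array([328.66693548, 157.52419355]), np.float64(77.5))]
eyes [[477.40725153 103.24624069  94.        ]
 [483.41178153 -12.53179138  94.        ]] [0.48040952 0.04535722 0.094     ] yaw 92.96883844275501 0.11593363226177683
[ 294  226   53   49 2043] dish tool [-0.09231624  0.24395248 12.69985123]
plate rel dish tool [ 94.9   7.4 206.8]
eyes rel dish tool [ 95.    7.4 132.8]
tool yaw 91.32861536064733
```

Request:
{"fn": "arm_command", "kwargs": {"targets": [[[45,4,0],0],[[50,3.3,0],0],[[0,0,40],-1.65],[[0,0,50],0],[[0,0,45],0]]}}

```text
clock: 5.85
ee_pos: [0.4801, 0.0473, 0.1031]
tool_rot: [-2.158, -2.283, -0.002]
ft_force: [1.0, 0.9, -0.4]
gripper_width: 0.445
finger_force: 30.0
```

Request:
{"fn": "arm_command", "kwargs": {"targets": [[[0,0,35],0],[[0,0,15],0],[[0,0,0],0],[[0,0,0],0],[[0,0,0],0]]}}

```text
clock: 6.35
ee_pos: [0.4812, 0.0454, 0.0557]
tool_rot: [2.161, 2.279, 0.003]
ft_force: [0.7, -0.4, 0.3]
gripper_width: 0.445
finger_force: 30.0
```

```bash
python3 - <<'E'
from h import *
o=arm.get_obs();M=R.from_rotvec(o['tool_rot']).as_matrix()
print(o['ee_pos'],np.degrees(np.arctan2(M[1,0],M[0,0])),o['ft_force'],(np.array([.4804,.0453,.0467])-o['ee_pos'])@M*1000)
E
```

```text
[0.4812134  0.04540265 0.05574649] 93.02841545067149 [ 0.72391286 -0.37489474  0.30194103] [-0.06629984 -0.83585198  9.04478153]
```

Request:
{"fn": "arm_command", "kwargs": {"targets": [[[0,-0.8,4],0],[[0,0,3],0],[[0,0,1],0],[[0,0,0],0],[[0,0,0],0]]}}

```text
clock: 6.85
ee_pos: [0.4796, 0.0445, 0.0467]
tool_rot: [2.163, 2.278, 0.0]
ft_force: [0.7, 0.1, 0.2]
gripper_width: 0.446
finger_force: 30.0
```

Request:
{"fn": "arm_command", "kwargs": {"targets": [[[0,0,0.6],0],[[0,0,0],0],[[0,0,0],0]]}}

```text
clock: 7.15
ee_pos: [0.4796, 0.0445, 0.0466]
tool_rot: [-2.163, -2.278, -0.001]
ft_force: [-2.5, -0.3, 9.5]
gripper_width: 0.444
finger_force: 30.0
```

Request:
{"fn": "arm_command", "kwargs": {"targets": [[[0,0,0.4],0],[[0,0,0],0],[[0,0,0],0]]}}

```text
clock: 7.45
ee_pos: [0.4796, 0.0445, 0.0466]
tool_rot: [-2.163, -2.277, -0.001]
ft_force: [-3.5, -0.4, 14.2]
gripper_width: 0.449
finger_force: 30.0
```

Request:
{"fn": "arm_command", "kwargs": {"targets": [[[0,0,-0.8],0],[[0,0,0],0]]}}

```text
clock: 7.65
ee_pos: [0.4798, 0.0445, 0.0467]
tool_rot: [2.163, 2.278, 0.001]
ft_force: [-0.7, 0.3, 4.3]
gripper_width: 0.445
finger_force: 30.0
```

Request:
{"fn": "arm_command", "kwargs": {"targets": [[[0,0,0],0],[[0,0,0],0],[[0,0,0],0],[[0,0,0],0],[[0,0,0],0]], "jaw": 0}}

```text
clock: 8.15
ee_pos: [0.4795, 0.0445, 0.0464]
tool_rot: [-2.163, -2.278, 0.0]
ft_force: [0.4, 0.1, -0.9]
gripper_width: 0.863
finger_force: 0.0
```

Request:
{"fn": "arm_command", "kwargs": {"targets": [[[0,0,0],0],[[0,0,0],0],[[0,0,0],0],[[0,0,-5],0],[[0,0,-15],0]]}}

```text
clock: 8.65
ee_pos: [0.4787, 0.0444, 0.0661]
tool_rot: [-2.162, -2.277, 0.003]
ft_force: [0.0, 0.5, -0.2]
gripper_width: 0.999
finger_force: 0.0
```

Request:
{"fn": "arm_command", "kwargs": {"targets": [[[0,0,-40],0],[[0,0,-50],0],[[0,0,-50],0],[[0,0,-35],0],[[-45,0,0],0]]}}

```text
clock: 9.15
ee_pos: [0.4852, 0.0048, 0.2464]
tool_rot: [2.15, 2.286, 0.015]
ft_force: [0.7, -1.1, -0.3]
gripper_width: 0.999
finger_force: 0.0
```

Request:
{"fn": "arm_command", "kwargs": {"targets": [[[-45,0,0],0],[[0,0,0],0],[[0,0,0],0],[[0,0,0],0]]}}

```text
clock: 9.55
ee_pos: [0.4841, -0.0443, 0.2414]
tool_rot: [-2.161, -2.279, -0.0]
ft_force: [-0.2, -0.2, -0.4]
gripper_width: 1.003
finger_force: 0.0
```

```bash
python3 - <<'E'
from h import *
c=shot('wrist');o=c['obs'];M=R.from_rotvec(o['tool_rot']).as_matrix();save(c,'pics/w3.png')
print(o['ee_pos'],np.degrees(np.arctan2(M[1,0],M[0,0])))
hsv=cv2.cvtColor(c['pixels'],cv2.COLOR_RGB2HSV);m=cv2.inRange(hsv,(3,110,40),(15,255,255));n,l,s,ct=cv2.connectedComponentsWithStats(m)
for i in range(1,n):
    if s[i,4]>150: print(s[i],onz(c,ct[i],.034)*1000)
pts=np.array([[.428,.1257],[.5242,.1309],[.4366,-.0402],[.5328,-.0352]])
b=[blob(c,*proj(c,[*p,.02])[0].round().astype(int)) for p in pts];P=onz(c,[x[0] for x in b],.02);print([x[1] for x in b],P*1000,P.mean(0)*1000)
E
```

```text
[ 0.48407032 -0.04428456  0.24135759] 93.03467062437257
[307  93  27  28 600] [[479.83180888  44.63889069  34.        ]]
[np.float64(56.1875), np.float64(57.625), np.float64(36.0625), np.float64(35.125)] [[428.02937847 125.57833563  20.        ]
 [524.25111088 130.62570961  20.        ]
 [436.67263058 -40.43477317  20.        ]
 [532.85476726 -35.4512616   20.        ]] [480.4519718   45.07950262  20.        ]
```

View pics/w3.png

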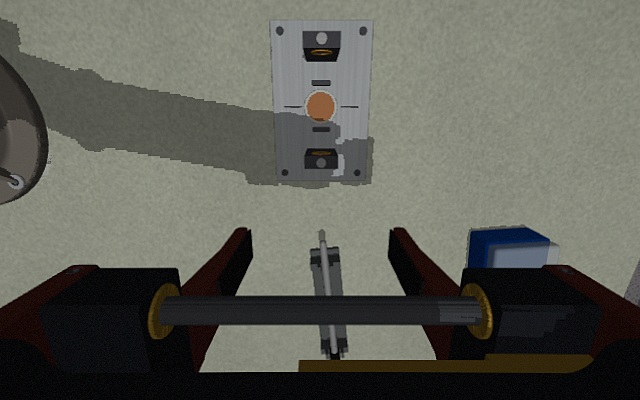

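The dish sits at (320,106), centred between the stops to within 0.7 mm. The rod's tip is visible at (321,233). Next I go above the rod handle.

Request:
{"fn": "arm_command", "kwargs": {"targets": [[[-30,4,-20],0],[[-40,4,-20],0],[[-40,4,-20],0],[[-40,4,-20],0],[[-40,4,-20],0]]}}

```text
clock: 10.1
ee_pos: [0.5146, -0.2339, 0.3421]
tool_rot: [-2.159, -2.281, -0.001]
ft_force: [0.9, -0.1, -0.4]
gripper_width: 0.997
finger_force: 0.0
```

Request:
{"fn": "arm_command", "kwargs": {"targets": [[[-40,4,0],0],[[-40,1,0],0],[[-34,0,0],0],[[0,0,0],-5.5],[[0,0,0],0]]}}

```text
clock: 10.6
ee_pos: [0.5252, -0.3474, 0.3407]
tool_rot: [-2.049, -2.38, 0.001]
ft_force: [-0.1, 0.8, -0.9]
gripper_width: 0.999
finger_force: 0.0
```

Request:
{"fn": "arm_command", "kwargs": {"targets": [[[0,0,0],0],[[0,0,0],0]]}}

```text
clock: 10.8
ee_pos: [0.5257, -0.346, 0.3413]
tool_rot: [-2.05, -2.38, -0.001]
ft_force: [0.4, 0.1, -0.6]
gripper_width: 1.002
finger_force: 0.0
```

```bash
python3 - <<'E'
from h import *
c=shot('wrist');o=c['obs'];M=R.from_rotvec(o['tool_rot']).as_matrix();save(c,'pics/w4.png')
print(o['ee_pos'],np.degrees(np.arctan2(M[1,0],M[0,0])),o['joints'].round(2))
E
```

```text
[ 0.52566256 -0.34602011  0.34128309] 98.51798142718948 [-0.04  0.39  0.72  1.59 -0.27  1.27  0.87]
```

View pics/w4.png

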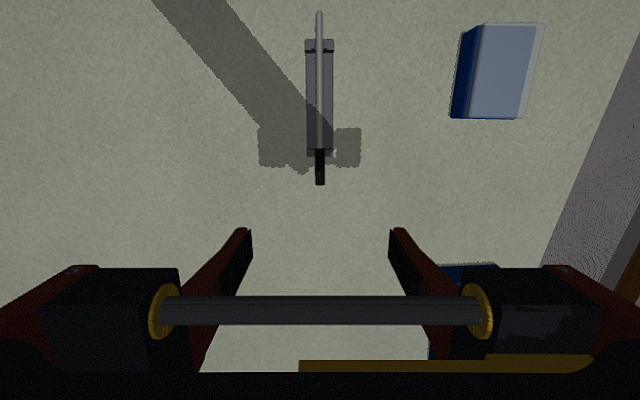

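The rod is in full view: the tip is at (319,12), and the black handle spans (320,149) to (320,184).

```bash
python3 - <<'E'
from h import *
c=shot('wrist');o=c['obs'];M=R.from_rotvec(o['tool_rot']).as_matrix()
g=cv2.cvtColor(c['pixels'],cv2.COLOR_RGB2GRAY).astype(int)
for r in (10,12,16,25,35,155,165,172,180,183,185):print(r,g[r,308:333].tolist())
print(g[140:192:1,320].tolist())
E
```

```text
10 [129, 132, 131, 126, 125, 131, 132, 129, 131, 122, 113, 113, 117, 124, 130, 132, 129, 130, 131, 129, 131, 133, 132, 133, 127]
12 [126, 127, 128, 132, 134, 131, 133, 130, 102, 92, 108, 112, 104, 90, 113, 127, 125, 127, 130, 127, 125, 124, 127, 134, 136]
16 [132, 132, 129, 127, 129, 135, 140, 104, 80, 97, 115, 122, 111, 90, 96, 128, 137, 132, 130, 131, 133, 134, 129, 127, 127]
25 [138, 135, 131, 130, 132, 129, 134, 99, 76, 94, 116, 124, 113, 92, 96, 117, 126, 125, 131, 134, 130, 128, 130, 133, 132]
35 [138, 135, 129, 127, 130, 134, 142, 103, 72, 95, 115, 123, 114, 97, 81, 116, 136, 134, 131, 130, 127, 130, 132, 130, 134]
155 [40, 44, 41, 44, 46, 42, 29, 14, 0, 10, 6, 9, 9, 2, 10, 7, 14, 35, 44, 41, 44, 58, 77, 79, 81]
165 [85, 81, 80, 80, 82, 85, 68, 24, 6, 10, 4, 11, 12, 8, 12, 2, 47, 119, 144, 135, 126, 131, 137, 138, 135]
172 [136, 137, 136, 129, 130, 139, 108, 36, 11, 17, 16, 19, 19, 21, 21, 9, 47, 116, 138, 135, 132, 131, 137, 137, 136]
180 [135, 133, 134, 135, 131, 135, 120, 66, 2, 23, 13, 19, 21, 16, 22, 10, 48, 115, 140, 137, 138, 137, 137, 134, 132]
183 [133, 132, 132, 133, 135, 137, 121, 66, 0, 14, 18, 17, 8, 15, 18, 6, 46, 115, 139, 138, 141, 141, 136, 136, 133]
185 [135, 138, 137, 133, 134, 138, 140, 132, 124, 129, 132, 131, 131, 132, 134, 130, 128, 133, 137, 137, 138, 136, 139, 137, 136]
[80, 77, 74, 77, 77, 78, 76, 85, 38, 4, 6, 9, 9, 6, 14, 9, 9, 4, 1, 8, 16, 5, 11, 11, 7, 12, 11, 16, 2, 0, 7, 19, 19, 19, 17, 20, 11, 16, 16, 19, 21, 9, 16, 8, 0, 131, 138, 134, 134, 135, 136, 131]
```

```bash
python3 - <<'E'
from h import *
c=shot('wrist');o=c['obs'];M=R.from_rotvec(o['tool_rot']).as_matrix()
T=lambda uv,z:((onz(c,uv,z)[0]-o['ee_pos'])@M*1000).round(2)
for n,uv,z in (('hback',(319.65,180),.043),('hmid',(319.55,165),.043),('heel',(319.6,148.2),.043),('rear top',(319.65,184.5),.043),('rear bot',(319.65,184.5),.027),('sh16',(318.75,16),.038),('sh35',(318.75,35),.038),('tip',(318.75,9.7),.035)):print(n,T(uv,z),(onz(c,uv,z)[0]*1000).round(1))
E
```

```text
hback [-2.2190e+01 -1.0000e-01  2.9845e+02] [ 528.7 -368.2   43. ]
hmid [ 2.4400e+00 -2.9000e-01  2.9846e+02] [ 524.8 -343.9   43. ]
heel [ 2.9110e+01 -2.4000e-01  2.9848e+02] [ 520.9 -317.5   43. ]
rear top [-2.9730e+01 -1.0000e-01  2.9845e+02] [ 529.8 -375.7   43. ]
rear bot [-3.3690e+01 -1.0000e-01  3.1445e+02] [ 530.4 -379.6   27. ]
sh16 [211.39  -1.62 303.56] [ 492.6 -137.5   38. ]
sh35 [187.97  -1.62 303.55] [ 496.  -160.6   38. ]
tip [219.92  -1.63 306.57] [ 491.3 -129.    35. ]
```

Request:
{"fn": "arm_command", "kwargs": {"targets": [[[-5,-0.2,35],-0.4],[[0,0,45],0],[[0,0,45],0],[[0,0,45],0],[[0,0,45],0]]}}

```text
clock: 11.45
ee_pos: [0.5258, -0.352, 0.125]
tool_rot: [2.042, 2.386, 0.001]
ft_force: [1.1, 0.2, 0.9]
gripper_width: 1.0
finger_force: 0.0
```

Request:
{"fn": "arm_command", "kwargs": {"targets": [[[0,0,40],0],[[0,0,25],0],[[0,0,0],0],[[0,0,0],0]]}}

```text
clock: 11.85
ee_pos: [0.5258, -0.3527, 0.0621]
tool_rot: [2.043, 2.386, -0.0]
ft_force: [0.6, -0.2, 0.8]
gripper_width: 0.997
finger_force: 0.0
```

```bash
python3 - <<'E'
from h import *
o=arm.get_obs();M=R.from_rotvec(o['tool_rot']).as_matrix()
a=np.radians(98.9);P=np.array([.5254,-.3462,.038])-.005*np.array([np.cos(a),np.sin(a),0])
print(o['ee_pos'],np.degrees(np.arctan2(M[1,0],M[0,0])),M[:,2],(P-o['ee_pos'])@M*1000,o['joints'].round(2))
E
```

```text
[ 0.52577805 -0.35272178  0.06205642] 98.86526315237458 [ 7.11910078e-05 -2.95738614e-04 -9.99999954e-01] [ 1.50941795  0.63398623 24.05598373] [ 0.11  0.69  0.54  1.82 -0.49  0.77  1.07]
```

Request:
{"fn": "arm_command", "kwargs": {"targets": [[[1.5,0.6,12],0],[[0,0,12],0],[[0,0,0],0],[[0,0,0],0]]}}

```text
clock: 12.25
ee_pos: [0.5258, -0.3509, 0.0374]
tool_rot: [-2.043, -2.386, -0.0]
ft_force: [0.6, -0.2, 0.4]
gripper_width: 1.006
finger_force: 0.0
```

Request:
{"fn": "arm_command", "kwargs": {"targets": [[[0,0,0],0],[[0,0,0],0],[[0,0,0],0],[[0,0,0],0],[[0,0,0],0]], "jaw": 1}}

```text
clock: 12.75
ee_pos: [0.5259, -0.351, 0.0375]
tool_rot: [2.043, 2.386, 0.0]
ft_force: [0.1, 0.4, -0.2]
gripper_width: 0.586
finger_force: 0.0
```

Request:
{"fn": "arm_command", "kwargs": {"targets": [[[0,0,0],0],[[0,0,0],0],[[0,0,0],0],[[0,0,0],0],[[0,0,0],0]]}}

```text
clock: 13.25
ee_pos: [0.5258, -0.351, 0.0374]
tool_rot: [2.043, 2.386, 0.0]
ft_force: [-0.9, -0.8, 0.1]
gripper_width: 0.179
finger_force: 30.0
```

Request:
{"fn": "arm_command", "kwargs": {"targets": [[[0,0,0],0],[[0,0,0],0],[[0,0,0],0]]}}

```text
clock: 13.55
ee_pos: [0.5258, -0.351, 0.0374]
tool_rot: [-2.043, -2.387, -0.0]
ft_force: [-0.3, -0.5, -1.4]
gripper_width: 0.186
finger_force: 30.0
```

Request:
{"fn": "arm_command", "kwargs": {"targets": [[[0,0,-10],0],[[0,0,-20],0],[[0,0,-30],0],[[0,0,-10],5.87],[[0,0,0],0]]}}

```text
clock: 14.05
ee_pos: [0.5269, -0.3518, 0.1098]
tool_rot: [2.161, 2.275, 0.001]
ft_force: [-0.0, -0.0, -0.7]
gripper_width: 0.175
finger_force: 30.0
```

Request:
{"fn": "arm_command", "kwargs": {"targets": [[[0,0,0],0],[[0,0,0],0]]}}

```text
clock: 14.25
ee_pos: [0.5253, -0.3505, 0.1066]
tool_rot: [-2.159, -2.28, 0.001]
ft_force: [0.2, -0.0, -1.1]
gripper_width: 0.182
finger_force: 30.0
```

```bash
cat >> h.py <<'E'
def goal(s,z=.0744,yaw=93.0):
    o=arm.get_obs();M=R.from_rotvec(o['tool_rot']).as_matrix();a=np.radians(yaw)
    P=np.array([.4804,.0452,0])+s*np.array([np.cos(a),np.sin(a),0]);P[2]=z
    y=np.degrees(np.arctan2(M[1,0],M[0,0]));q=(o['ee_pos']-np.array([.4804,.0452,0]))[:2]
    print('pos',o['ee_pos'].round(4),'yaw',y.round(2),'turn',(y-yaw).round(2),'shift',((P-o['ee_pos'])@M*1000).round(1),'s now',q@[np.cos(a),np.sin(a)],'tilt',M[2,:2].round(4),'F',o['ft_force'].round(1),'T',o['ft_torque'].round(2),o['finger_force'],o['joints'].round(2))
E
python3 -c "
from h import *
goal(-325)
c=shot('wrist');g=cv2.cvtColor(c['pixels'],cv2.COLOR_RGB2GRAY).astype(int)
save(c,'pics/w5.png')"
```

```text
pos [ 0.5253 -0.3505  0.1066] yaw 93.11 turn 0.11 shift [-3.246017e+05 -6.728000e+02 -2.663000e+02] s now -0.3974644244225783 tilt [ 0.0009 -0.0013] F [ 0.2 -0.  -1.1] T [-0.15  0.05 -0.  ] 29.99973177909851 [ 0.06  0.64  0.61  1.81 -0.47  0.85  0.95]
```

View pics/w5.png

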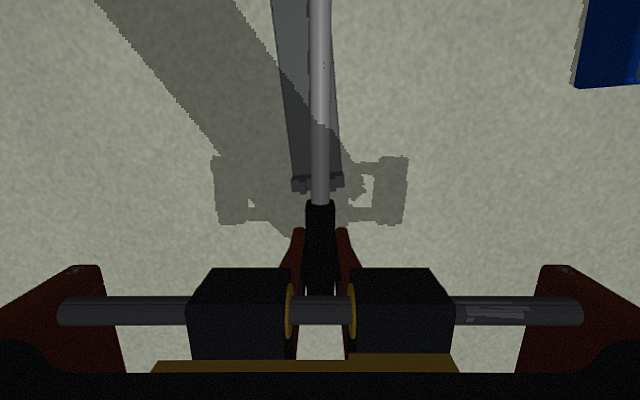

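The wrist view shows the rod firmly held, with the handle front at (320,203) and the shank running up to (320,0).

```bash
python3 - <<'E'
from h import *
goal(-.325)
c=shot('wrist');o=c['obs'];M=R.from_rotvec(o['tool_rot']).as_matrix()
g=cv2.GaussianBlur(cv2.cvtColor(c['pixels'],cv2.COLOR_RGB2GRAY),(3,5),0).astype(int)
for r in (5,25,45,65,150,170,190,215,235):print(r,g[r,300:342].tolist())
for n in ('scene','top'):
    c=shot(n);save(c,f'pics/{n}1.png')
E
```

```text
pos [ 0.5253 -0.3505  0.1065] yaw 93.08 turn 0.08 shift [ 72.5 -24.   32.2] s now -0.3975347514336412 tilt [ 0.001  -0.0015] F [-0.5  0.4 -1.2] T [-0.1   0.05  0.04] 29.999694228172302 [ 0.06  0.64  0.61  1.81 -0.47  0.85  0.95]
5 [78, 78, 78, 78, 79, 76, 62, 49, 49, 62, 77, 88, 96, 102, 107, 109, 113, 116, 121, 129, 133, 132, 127, 121, 115, 111, 108, 103, 98, 88, 86, 108, 133, 141, 142, 142, 141, 140, 140, 140, 140, 140]
25 [79, 79, 79, 79, 79, 79, 80, 77, 66, 63, 74, 87, 96, 103, 107, 110, 113, 118, 124, 132, 136, 134, 128, 122, 116, 111, 108, 104, 98, 88, 88, 115, 142, 149, 147, 147, 146, 145, 143, 140, 139, 141]
45 [80, 81, 80, 80, 79, 80, 81, 77, 66, 63, 73, 86, 96, 103, 108, 111, 114, 119, 126, 134, 139, 137, 130, 123, 117, 112, 108, 104, 99, 89, 72, 70, 103, 138, 148, 148, 149, 149, 148, 148, 149, 151]
65 [81, 81, 81, 81, 81, 83, 79, 64, 51, 53, 69, 85, 96, 104, 109, 113, 116, 120, 126, 135, 140, 138, 129, 118, 113, 112, 110, 104, 98, 88, 77, 72, 70, 83, 120, 149, 153, 149, 147, 145, 146, 148]
150 [48, 48, 48, 48, 48, 49, 49, 48, 48, 48, 51, 57, 64, 69, 73, 74, 75, 77, 79, 82, 84, 84, 82, 78, 76, 74, 72, 69, 65, 58, 51, 49, 49, 49, 49, 48, 49, 49, 46, 47, 63, 85]
170 [48, 48, 48, 48, 48, 49, 48, 48, 48, 48, 50, 57, 63, 69, 73, 75, 75, 76, 78, 81, 83, 83, 81, 79, 76, 74, 71, 69, 64, 54, 47, 46, 47, 47, 47, 46, 46, 46, 45, 44, 40, 48]
190 [49, 47, 47, 48, 46, 42, 45, 57, 66, 67, 63, 61, 63, 68, 72, 74, 75, 77, 78, 81, 83, 83, 81, 79, 76, 74, 71, 68, 64, 62, 58, 54, 52, 53, 53, 59, 77, 92, 95, 93, 92, 93]
215 [96, 96, 96, 96, 82, 47, 15, 7, 10, 9, 8, 7, 7, 8, 7, 7, 7, 6, 6, 8, 7, 7, 9, 10, 10, 9, 8, 7, 7, 9, 10, 8, 6, 4, 20, 63, 91, 93, 90, 90, 92, 94]
235 [20, 20, 19, 18, 15, 9, 5, 6, 7, 9, 9, 8, 8, 7, 6, 7, 8, 6, 6, 8, 10, 9, 8, 8, 7, 7, 8, 9, 8, 6, 7, 9, 9, 7, 6, 10, 15, 18, 17, 17, 17, 19]
```

Request:
{"fn": "arm_command", "kwargs": {"targets": [[[0,-24,0],0.1],[[36,0,12],0],[[36,0,15],0],[[0,0,5],0],[[0,0,0],0]]}}

```text
clock: 14.95
ee_pos: [0.4979, -0.2793, 0.0746]
tool_rot: [-2.161, -2.278, 0.001]
ft_force: [0.8, -0.3, 0.3]
gripper_width: 0.182
finger_force: 30.0
```

Request:
{"fn": "arm_command", "kwargs": {"targets": [[[0,0,0],0],[[0,0,0],0]]}}

```text
clock: 15.15
ee_pos: [0.4984, -0.282, 0.076]
tool_rot: [2.165, 2.274, -0.0]
ft_force: [-0.5, -0.6, -0.2]
gripper_width: 0.18
finger_force: 30.0
```

```bash
python3 - <<'E'
from h import *
goal(-.325)
ims=[]
for n in ('scene','top'):
    c=shot(n);a=np.radians(93.);L=lambda s,z:[.4804+s*np.cos(a),.0452+s*np.sin(a),z]
    p=proj(c,[L(-.1,.072),L(-.065,.072),L(.065,.072),L(-.29,.072)]);print(n,p.round(1).tolist())
    u,v=p[0].astype(int);u0=max(u-50,0);print('crop origin',u0,v-35);ims.append(cv2.resize(c['pixels'][v-35:v+35,u0:u0+100],(800,560),interpolation=cv2.INTER_CUBIC)[:,:,::-1])
    save(c,f'pics/{n}2.png')
cv2.imwrite('pics/crop2.png',cv2.resize(np.vstack(ims),(428,600)) if 0 else ims[0]);cv2.imwrite('pics/crop3.png',ims[1])
E
```

```text
pos [ 0.4984 -0.282   0.076 ] yaw 92.81 turn -0.19 shift [ 2.7 -0.8  1.6] s now -0.3276796729615042 tilt [-0.0013  0.0009] F [-0.5 -0.6 -0.2] T [-0.11  0.04  0.08] 29.999717473983765 [-0.04  0.6   0.59  1.97 -0.5   0.72  0.9 ]
scene [[325.2, 169.0], [335.3, 173.5], [375.8, 191.6], [275.8, 147.0]]
crop origin 275 134
top [[356.0, 248.8], [343.2, 249.7], [296.0, 252.9], [425.4, 243.8]]
crop origin 305 213
```

View pics/crop2.png

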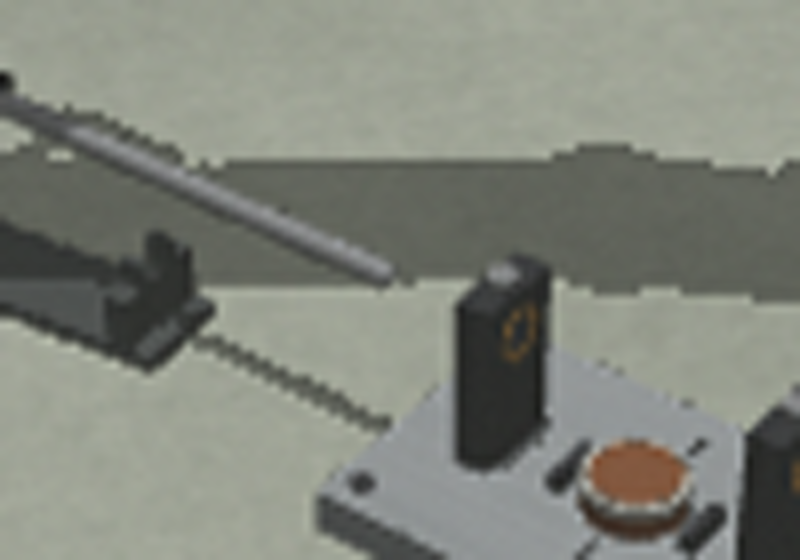

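The scene crop shows the rod tip at crop (390,275), pointing at the near eye hole at (519,331). Extended, the rod's line falls within about 1 mm of the hole centre.

Request:
{"fn": "arm_command", "kwargs": {"targets": [[[2.7,-0.8,1.6],-0.2],[[0,0,0],0],[[0,0,0],0],[[0,0,0],0],[[0,0,0],0]]}}

```text
clock: 15.75
ee_pos: [0.4973, -0.2777, 0.0739]
tool_rot: [2.161, 2.281, 0.0]
ft_force: [0.2, -0.1, -0.3]
gripper_width: 0.179
finger_force: 30.0
```

```bash
python3 - <<'E'
from h import *
goal(-.325)
c=shot('scene');o=c['obs'];M=R.from_rotvec(o['tool_rot']).as_matrix()
def axis(c,pts):  # rod centre rows/cols perpendicular to predicted line, vs prediction
    g=cv2.cvtColor(c['pixels'],cv2.COLOR_RGB2GRAY).astype(np.float32)
    out=[]
    for x in pts:
        P=o['ee_pos']+M@np.array([x,0,.0024]);Q=o['ee_pos']+M@np.array([x+.01,0,.0024])
        p,q=proj(c,[P,Q]);t=(q-p)/np.linalg.norm(q-p);n=np.array([-t[1],t[0]])
        k=np.arange(-5,5.01,.5);s=np.mean([cv2.remap(g,(p[0]+t[0]*d+n[0]*k).astype(np.float32)[None],(p[1]+t[1]*d+n[1]*k).astype(np.float32)[None],cv2.INTER_LINEAR)[0] for d in np.arange(-3,3.1,.5)],0)
        print(x,p.round(1),n.round(2),s.round(0).astype(int).tolist())
for n in ('scene','top'):
    c=shot(n);print(n);axis(c,(.1,.14,.18,.215))
E
```

```text
pos [ 0.4973 -0.2777  0.0739] yaw 93.1 turn 0.1 shift [-1.6  0.  -0.5] s now -0.32335478691547453 tilt [0. 0.] F [ 0.2 -0.1 -0.3] T [-0.18  0.07  0.03] 29.9997478723526 [-0.04  0.6   0.59  1.97 -0.5   0.72  0.91]
scene
0.1 [292.2 154.4] [-0.41  0.91] [159, 148, 123, 99, 92, 96, 106, 123, 135, 131, 115, 96, 81, 79, 87, 95, 97, 97, 97, 97, 97]
0.14 [302.5 159. ] [-0.41  0.91] [128, 117, 106, 98, 96, 99, 108, 125, 136, 131, 116, 98, 82, 78, 87, 96, 99, 99, 98, 99, 99]
0.18 [313.2 163.8] [-0.41  0.91] [99, 99, 100, 100, 100, 102, 110, 125, 136, 132, 118, 100, 83, 78, 87, 97, 99, 99, 100, 102, 108]
0.215 [322.9 168.1] [-0.41  0.91] [98, 99, 99, 99, 100, 102, 107, 119, 129, 126, 114, 102, 94, 102, 127, 151, 161, 162, 161, 160, 160]
top
0.1 [401.  245.6] [-0.07 -1.  ] [75, 74, 72, 69, 65, 62, 69, 81, 93, 103, 104, 102, 95, 86, 82, 78, 78, 79, 79, 79, 79]
0.14 [386.4 246.7] [-0.07 -1.  ] [120, 117, 110, 100, 90, 82, 83, 88, 96, 103, 105, 102, 100, 101, 106, 111, 115, 117, 117, 117, 115]
0.18 [371.8 247.8] [-0.07 -1.  ] [119, 115, 107, 97, 88, 83, 84, 89, 96, 103, 105, 103, 101, 104, 109, 115, 119, 119, 119, 119, 120]
0.215 [359.  248.7] [-0.07 -1.  ] [119, 115, 106, 97, 87, 81, 82, 87, 94, 102, 104, 103, 103, 105, 110, 116, 119, 120, 120, 120, 120]
```

Request:
{"fn": "arm_command", "kwargs": {"targets": [[[5,0,-0.5],0.1],[[8,0,0],0],[[8,0,0],0],[[6,0,0],0],[[0,0,0],0]]}}

```text
clock: 16.4
ee_pos: [0.496, -0.2492, 0.0742]
tool_rot: [-2.16, -2.28, -0.001]
ft_force: [-0.1, 0.1, -1.8]
gripper_width: 0.179
finger_force: 30.0
```

Request:
{"fn": "arm_command", "kwargs": {"targets": [[[0,0,0],0],[[0,0,0],0]]}}

```text
clock: 16.6
ee_pos: [0.4959, -0.251, 0.0744]
tool_rot: [2.163, 2.278, -0.0]
ft_force: [0.1, -0.8, -0.3]
gripper_width: 0.18
finger_force: 30.0
```

```bash
python3 -c "
from h import *
goal(-.285)"
```

```text
pos [ 0.4959 -0.251   0.0744] yaw 92.99 turn -0.01 shift [11.6  0.   0. ] s now -0.29664915098607125 tilt [-0.0003  0.0002] F [ 0.1 -0.8 -0.3] T [-0.15  0.09 -0.03] 29.999728202819824 [-0.09  0.58  0.59  2.01 -0.5   0.7   0.87]
```

Alignment is exact with the tip just before the near eye, so I go in gently.

Request:
{"fn": "arm_command", "kwargs": {"targets": [[[4,0,0],0],[[5,0,0],0],[[5,0,0],0],[[5,0,0],0],[[0,0,0],0]]}}

```text
clock: 17.1
ee_pos: [0.4949, -0.2306, 0.0742]
tool_rot: [-2.161, -2.28, -0.0]
ft_force: [-0.2, -0.2, -1.2]
gripper_width: 0.184
finger_force: 30.0
```

Request:
{"fn": "arm_command", "kwargs": {"targets": [[[5,0,0],0],[[5,0,0],0],[[5,0,0],0],[[0,0,0],0],[[0,0,0],0]]}}

```text
clock: 17.6
ee_pos: [0.4941, -0.2167, 0.0744]
tool_rot: [2.162, 2.279, 0.0]
ft_force: [-0.0, 0.3, -0.8]
gripper_width: 0.182
finger_force: 30.0
```

```bash
python3 -c "
from h import *
goal(-.2)"
```

```text
pos [ 0.4941 -0.2167  0.0744] yaw 93.02 turn 0.02 shift [62.2  0.  -0. ] s now -0.26223966172830426 tilt [-0.      0.0001] F [-0.   0.3 -0.8] T [-0.15  0.02 -0.04] 29.999713897705078 [-0.16  0.56  0.6   2.04 -0.5   0.68  0.81]
```

Request:
{"fn": "arm_command", "kwargs": {"targets": [[[7,0,0],0],[[8,0,0],0],[[8,0,0],0],[[8,0,0],0],[[4,0,0],0]]}}

```text
clock: 18.1
ee_pos: [0.4923, -0.1805, 0.0743]
tool_rot: [-2.161, -2.28, -0.0]
ft_force: [-0.4, -1.0, -0.4]
gripper_width: 0.18
finger_force: 30.0
```

Request:
{"fn": "arm_command", "kwargs": {"targets": [[[7,0,0],0],[[8,0,0],0],[[8,0,0],0],[[8,0,0],0],[[0,0,0],0]]}}

```text
clock: 18.6
ee_pos: [0.4906, -0.1493, 0.0742]
tool_rot: [-2.16, -2.28, -0.0]
ft_force: [-0.0, -0.3, -1.2]
gripper_width: 0.186
finger_force: 30.0
```

Request:
{"fn": "arm_command", "kwargs": {"targets": [[[0,0,0],0],[[0,0,0],0]]}}

```text
clock: 18.8
ee_pos: [0.4907, -0.1513, 0.0744]
tool_rot: [2.163, 2.278, -0.0]
ft_force: [0.2, -0.4, -0.8]
gripper_width: 0.182
finger_force: 30.0
```

```bash
python3 -c "
from h import *
goal(-.135)"
```

```text
pos [ 0.4907 -0.1513  0.0744] yaw 92.97 turn -0.03 shift [61.8 -0.   0. ] s now -0.19675744697113937 tilt [-0.0003  0.0002] F [ 0.2 -0.4 -0.8] T [-0.13  0.07  0.  ] 29.99964952468872 [-0.3   0.53  0.61  2.1  -0.5   0.65  0.7 ]
```

Request:
{"fn": "arm_command", "kwargs": {"targets": [[[5,0,0],0],[[6,0,0],0],[[6,0,0],0],[[6,0,0],0],[[5,0,0],0]]}}

```text
clock: 19.3
ee_pos: [0.4891, -0.1221, 0.0743]
tool_rot: [-2.162, -2.279, -0.0]
ft_force: [-0.0, -0.5, -1.7]
gripper_width: 0.179
finger_force: 30.0
```

Request:
{"fn": "arm_command", "kwargs": {"targets": [[[5,0,0],0],[[6,0,0],0],[[6,0,0],0],[[6,0,0],0],[[0,0,0],0]]}}

```text
clock: 19.8
ee_pos: [0.4879, -0.0989, 0.0742]
tool_rot: [-2.161, -2.28, -0.0]
ft_force: [-0.4, -0.5, -1.4]
gripper_width: 0.183
finger_force: 30.0
```

Request:
{"fn": "arm_command", "kwargs": {"targets": [[[5,0,0],0],[[4,0,0],0],[[2,0,0],0],[[0,0,0],0],[[0,0,0],0]]}}

```text
clock: 20.3
ee_pos: [0.4874, -0.0891, 0.0744]
tool_rot: [2.163, 2.279, 0.0]
ft_force: [-0.0, 0.1, -0.1]
gripper_width: 0.183
finger_force: 30.0
```

Request:
{"fn": "arm_command", "kwargs": {"targets": [[[0,0,0],0],[[0,0,0],0],[[0,0,0],0],[[0,0,0],0],[[0,0,0],0]]}}

```text
clock: 20.8
ee_pos: [0.4874, -0.089, 0.0743]
tool_rot: [-2.163, -2.279, 0.0]
ft_force: [-0.2, 0.2, -1.1]
gripper_width: 0.178
finger_force: 30.0
```

```bash
python3 - <<'E'
from h import *
goal(-.135)
ims=[]
for n,(u,v) in (('scene',(350,185)),('top',(320,250))):
    c=shot(n);ims.append(cv2.resize(c['pixels'][v-45:v+45,u-80:u+80],(533,300),interpolation=cv2.INTER_CUBIC)[:,:,::-1])
cv2.imwrite('pics/fin.png',np.vstack(ims))
E
```

```text
pos [ 0.4874 -0.089   0.0743] yaw 92.99 turn -0.01 shift [-0.6  0.1 -0.1] s now -0.13442517766977372 tilt [ 0. -0.] F [-0.2  0.2 -1.1] T [-0.15  0.02 -0.02] 29.999658465385437 [-0.43  0.51  0.62  2.15 -0.5   0.63  0.59]
```

View pics/fin.png

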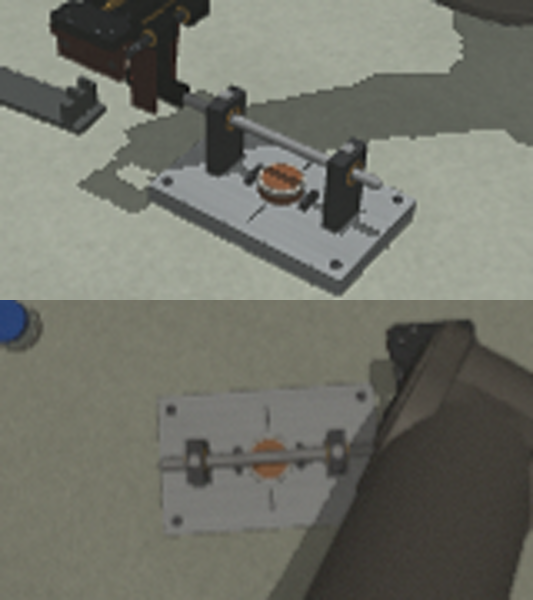

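The rod passes through both eyes. Its tip stands out of the far eye at (378,183), the handle is clear of the near eye, the dish is centred beneath at (280,183), and no side force shows. I'm handing the job in.

```bash
python3 -c "
from rig import arm
print(arm.close_job())"
```

```text
the job is handed in; nothing more can be done
None
```

The job is handed in: the dish was centred to within 0.7 mm when set down and still looked centred at the end, and the rod is through both eyes, still gripped and level, with the tip about 25 mm past the far eye and no contact force in the eyes; it took about 21 s.

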